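# Nest three upturned hub caps

## Task

Three domed steel hub caps lie upside down on the bench, hollow side up. Nest them where the widest one stands, all still upside down: the middle-sized cap upright inside the widest one, and the small narrow cap upright inside the middle-sized one, each resting on the bottom of the cap that holds it. Lower each cap in rather than dropping it, leave the widest cap where it is, and do not disturb the open tin of screws.

Things in the scene. Friction and masses are not known exactly. Their poses are not given: they have to be found in the camera images.
- wide_cap: The widest hub cap, plain pressed steel, a shallow dome lying upside down like a dish: 120 mm across the rim on top, 26 mm high, wall 3 mm; the flat inner bottom lies 4 mm above its underside and is about 62 mm across, the sides slope outwards from there. Loose, about 0.4 kg; it is not to be moved. Origin at the centre of its underside; z points up through the mouth.
- mid_cap_center (a point): Centre (half-way up, on the axis) of the middle-sized cap, same steel, mouth up: 66 mm outside diameter over its straight upper 18 mm, 40 mm high, mouth 60 mm; the dome below narrows to a flat underside 34 mm across; inner bottom 4 mm above the underside. Loose, 0.12 kg. Rim 20 mm above this point; z points up through the mouth. Grip it across the outside near the rim, any direction.
- small_cap_center (a point): Centre (half-way up, on the axis) of the small, narrow, tall cap, same steel, mouth up: 38 mm outside diameter over its straight upper 34 mm, 52 mm high; the dome below narrows to a flat underside 22 mm across. Loose, 0.07 kg. Rim 26 mm above this point; z points up through the mouth. Grip it across the outside near the rim, any direction.
- screw_tin: Bystander: an open straight-sided tin holding screws, 74 mm across, 52 mm high, standing farther from the robot than the caps. Origin at the centre of its underside.
Mind the look-alikes: they are no part of the job. Leave any green look-alike of the part that bears mid_cap_center alone.

How it is judged:
By the outcome, as a careful person would: the job done as asked, in the order asked, and still so for the second after the job is handed in, with the robot touching nothing.
It also fails if it takes over 50 s, if anything falls off the work surface, if the arm or the gripper's body presses on something with over 40 N, if the wrist force passes 120 N, or if a joint passes its speed limit or range.

## Robot

A 6-joint arm with a two-finger parallel gripper is mounted at the origin on a cart in front of the work surface, level with it; the furniture and walls round the work are solid. World frame = base frame: x ahead of the robot, y to its left, z up, the work surface at z = 0. Lengths are in m, angles in rad, forces in N, time in s.
With the tool pointing down it reaches from about 0.225 to 0.875 m from the base axis. Payload 3.4 kg.
Tool frame: the origin (TCP) lies at the very end of the fingers, on their centre line; the grasp point (between the pads) lies manip.pinch_z behind it (manip.pinch_z is the distance from the TCP to the grasp point, in m); z points along the fingers, y is the direction in which the jaws open and shut (so a half turn about z gives the same grasp; the last joint's range is limited). The gripper opens to 85 mm and grips with 20 to 120 N. Pads are 22 mm wide; open, the fingers measure 114 mm over their backs; the gripper's body (76 mm by 85 mm) begins 54 mm behind the grasp point. The pads swing forward as they close: fully open they stand 13 mm farther back than shut.
Start: joints at [1.068, 0.276, 1.505, -0, 1.361, -0.121], TCP at [0.214, 0.534, 0.231] pointing down, gripper open.
Joint ranges: [-2.89, 2.89], [-0.75, 2.08], [0.22, 2.7], [-1.18, 4.32], [0.11, 2.71], [-2.7, 2.7]. Speed limits (rad/s): [2.57, 2.57, 3.14, 3.14, 3.14, 3.14].

## Interface

Orientations are given as a unit quaternion [w, x, y, z].
In Python, from rig import manip, imaging, workorder gives the robot as it stands.
- The arm moves only by the tool apply_moves, never from a script. Its argument "moves" is one flat list of numbers, 7 for each row, row after row: the finger opening in m, from 0 to 0.0854, then the shift along the tool's x, y, z in m, then the turn, a rotation vector about the tool's x, y, z in rad. In form: [jaw, tx, ty, tz, rx, ry, rz, jaw, tx, ty, tz, rx, ry, rz, ...]. A call has exactly 8 rows; each row shifts and turns the pose as measured when the row begins, along the tool's axes as they then stand; what a row does not reach is not made up. A row lasts 1/12 s, in which the tool goes at most 41.7 mm and 7.16 degrees, less where a joint would pass 70% of its speed; a pose out of reach is approached as far as the arm can. A call with a gripper value outside its range is refused whole. The fingers move at their own pace and stop on an object; "newtons" is the grip in N (left out, the last holds). Time passes only in rows, so rows that do not move let the fingers close, or fill a call up. It gives the time, the measured TCP pose, the force and the opening at its end, in the units of the state.
- manip.get_state(): the state, without advancing time (a new reading comes with each control period).
- imaging.get_image(name): name is "scene" or "top" or "wrist"; returns a dict with "image" (400x640x3 uint8, red, green, blue), "range_z" (400x640 float32, m along the optical axis (not along the pixel's ray), 0 where there is no reading), "fx", "fy", "cx", "cy" (pixels), "R" (3x3) and "t" (3): a world point X has camera coordinates R X + t. Camera axes: x right, y down, z forward; pixel columns grow to the right and rows downward; lengths in m; the calibration is good to about 2 mm. A picture is of the moment at which its call begins.
- workorder.sign_off(): hands the job in, once; it reports no verdict.
The state is a dict: "clock": time; "qpos": joint angles; "qd": joint speeds; "effort": joint torques, N m; "position": TCP position; "ee_rot": TCP orientation; "contact_force": force on the tool from outside, world axes, zero at the start; "moment": the same for the moment, N m; "width": finger opening in m.
Only numpy, scipy, OpenCV 4.12 (cv2) and the standard library are available. Lean on these libraries where they do the work, as an engineer would, in place of code of your own. Each camera call takes 0.05 s, during which the arm holds its last target.

## Working session

There is one attempt and no reset: what is moved stays moved. The work goes in short steps, Python scripts to look and compute and a tool call to move; the robot and the scene stay as the last step left them, time stands still between calls to the robot, and variables do not carry over. Pictures are saved under pics/ and viewed, and the job is handed in when it is done.

Besides the shell and the picture viewer there is one more tool, called after ">>>" as a command line: name --argument value ..., lists and objects as JSON in quotes. apply_moves: Moves the arm, as the interface text tells. Its arguments: {"type":"object","properties":{"moves":{"type":"array"},"newtons":{"type":"number"}},"required":["moves"]}

```bash
mkdir -p pics; ls; python3 - <<'E'
from rig import manip, imaging, workorder
import cv2,numpy as np
print(manip.pinch_z); print(manip.get_state())
for n in ["scene","top"]:
    d=imaging.get_image(n); np.savez(f"{n}0.npz",**d)
    cv2.imwrite(f"pics/{n}0.png",d["image"][:,:,::-1]); print(n,d["fx"],d["fy"],d["cx"],d["cy"],d["R"],d["t"])
E
```

```text
pics
0.0187
{'clock': 0.0, 'qpos': array([ 1.06797259e+00,  2.76620241e-01,  1.50615110e+00,  8.68804062e-06,
        1.36072165e+00, -1.20982986e-01]), 'qd': array([-8.41038512e-04,  2.57507943e-03, -7.37763432e-04,  4.58430230e-04,
       -1.82245252e-04,  5.79625635e-05]), 'effort': array([-3.43342814e-03, -4.16788709e+01, -2.45800495e+01, -5.93080986e-04,
        1.10024930e-02,  6.09719422e-06]), 'position': array([0.21399128, 0.53311221, 0.23041818]), 'ee_rot': array([-2.95621307e-04,  1.89763435e-01,  9.81829382e-01, -9.03019624e-04]), 'contact_force': array([0.12323864, 0.07514944, 0.72772664]), 'moment': array([ 0.02218815, -0.00169573, -0.03225582]), 'width': 0.08589315591397333}
scene 372.16480294249965 372.16480294249965 316.75221594431804 200.09674218844864 [[ 0.73706463 -0.67575358 -0.00963469]
 [-0.42338857 -0.45059685 -0.78594185]
 [ 0.52676166  0.58336916 -0.61822535]] [-0.44333882  0.29004041  0.57421287]
top 373.5766297221467 373.5766297221467 319.2490165484902 199.13267214228782 [[-6.78810007e-04 -9.99892246e-01  1.46640800e-02]
 [-9.87870161e-01 -1.60654488e-03 -1.55273834e-01]
 [ 1.55280661e-01 -1.45916085e-02 -9.87762624e-01]] [-0.03689253  0.59093392  0.80938545]
```

View pics/scene0.png

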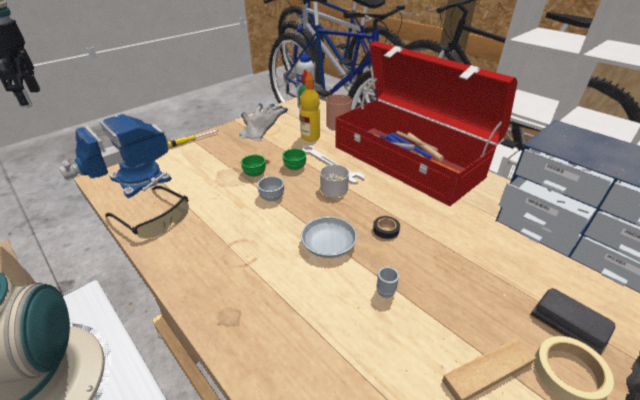

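View pics/top0.png

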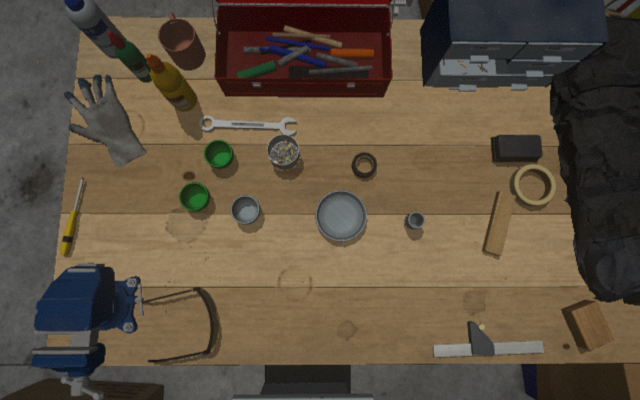

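Candidates for the mid cap: grey cup (246,210), green cups (219,154) and (194,197), and the screw tin (284,153). By its description it is the plain grey cup. Small cap: (415,221), with the dark ring (364,165) as look-alike. Wide cap: (341,216). I'll check these in a close crop.

```bash
cat > h.py <<'E'
import numpy as np,cv2
def world(d):
    z=d["range_z"];v,u=np.mgrid[:z.shape[0],:z.shape[1]]
    c=np.stack([(u-d["cx"])/d["fx"]*z,(v-d["cy"])/d["fy"]*z,z],-1)
    return (c-d["t"])@d["R"]
def ray(d,u,v,h):
    r=np.array([(u-d["cx"])/d["fx"],(v-d["cy"])/d["fy"],1])@d["R"]
    o=-d["R"].T@d["t"]
    return o+r*(h-o[2])/r[2]
def proj(d,X):
    c=d["R"]@np.array(X)+d["t"]; return d["fx"]*c[0]/c[2]+d["cx"],d["fy"]*c[1]/c[2]+d["cy"]
E
python3 - <<'E'
from h import *
top=dict(np.load("top0.npz")); sc=dict(np.load("scene0.npz"))
W=world(top); W2=world(sc)
im=top["image"][:,:,::-1]
cv2.imwrite("pics/crop0.png",cv2.resize(im[130:260,180:440],None,fx=3,fy=3,interpolation=cv2.INTER_CUBIC))
H={"wide":(341,216,.026,.06),"mid":(246,210,.04,.033),"small":(415,221,.052,.019),"tin":(284,153,.052,.037)}
for n,(u,v,h,r) in H.items():
    for nm,d,P in(("top",top,W),("scene",sc,W2)):
        if nm=="scene": u,v=proj(d,[*c,h])
        q=P[...,2]; m=((q>h-.012)&(q<h+.012)).astype(np.uint8)
        g=ray(d,u,v,h); m&=(np.hypot(P[...,0]-g[0],P[...,1]-g[1])<r+.02).astype(np.uint8)
        cs=[k for k in cv2.findContours(m,0,2)[0]]
        p=cv2.convexHull(np.vstack(cs))[:,0,:]
        XY=np.array([ray(d,a,b,h)[:2] for a,b in p]).astype(np.float32)
        (cc,rr)=cv2.minEnclosingCircle(XY)
        A=np.c_[2*XY,np.ones(len(XY))];s=np.linalg.lstsq(A,(XY**2).sum(1),rcond=None)[0]
        print(n,nm,np.round(cc,4),round(rr,4),"lsq",np.round(s[:2],4),round(float(np.sqrt(s[2]+s[0]**2+s[1]**2)),4),len(p), "zmax",np.round(np.percentile(q[m>0],90),4))
        c=s[:2]
    print()
E
```

```text
wide top [ 0.5562 -0.0871] 0.0602 lsq [ 0.5561 -0.0872] 0.0598 33 zmax 0.0263
wide scene [ 0.5518 -0.0897] 0.0628 lsq [ 0.5528 -0.0896] 0.0608 32 zmax 0.0258

mid top [0.5682 0.1335] 0.0339 lsq [0.5679 0.1338] 0.0333 20 zmax 0.0411
mid scene [0.5631 0.1267] 0.0402 lsq [0.5624 0.1268] 0.037 16 zmax 0.0393

small top [ 0.5426 -0.2557] 0.02 lsq [ 0.5429 -0.2555] 0.0195 15 zmax 0.0533
small scene [ 0.5384 -0.2604] 0.0236 lsq [ 0.5379 -0.2592] 0.0218 15 zmax 0.052

tin top [0.7055 0.0486] 0.0382 lsq [0.7059 0.0479] 0.0373 18 zmax 0.0515
tin scene [0.6984 0.0415] 0.0445 lsq [0.6987 0.0426] 0.0413 17 zmax 0.0503
```

View pics/crop0.png

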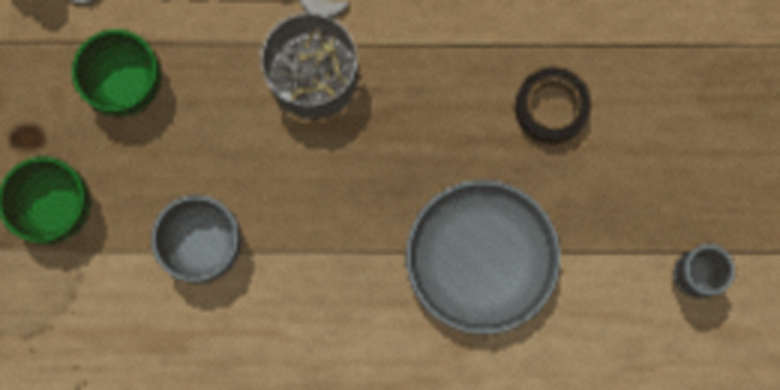

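The crop confirms it: the grey mid cap is in front of the tin at crop (197,240), the wide cap at (485,257), and the small cap at (707,270). The two green cups (left) are look-alikes, and I'll leave them. Moving toward a point above the mid cap.

>>> apply_moves --moves '[0.085, -0.03, -0.015, 0, 0, 0, 0, 0.085, -0.03, -0.015, 0, 0, 0, 0, 0.085, -0.03, -0.015, 0, 0, 0, 0, 0.085, -0.03, -0.015, 0, 0, 0, 0, 0.085, -0.03, -0.015, 0, 0, 0, 0, 0.085, -0.03, -0.015, 0, 0, 0, 0, 0.085, -0.03, -0.015, 0, 0, 0, 0, 0.085, -0.03, -0.015, 0, 0, 0, 0]' --newtons 40

```text
clock: 0.77
position: [0.3929, 0.3294, 0.2256]
ee_rot: [-0.004, 0.183, 0.983, -0.002]
contact_force: [0.8, 0.2, 0.3]
width: 0.085
```

```bash
cat > go.py <<'E'
import sys,numpy as np
from rig import manip
from scipy.spatial.transform import Rotation as Ro
s=manip.get_state(); q=s["ee_rot"]; R=Ro.from_quat([q[1],q[2],q[3],q[0]])
p=s["position"]; tgt=np.array([float(a) for a in sys.argv[1:4]])
Rt=R.as_matrix()
print("t",round(s["clock"],2),"pos",np.round(p,4),"w",round(s["width"],4),"F",np.round(s["contact_force"],1))
print("tool delta mm",np.round(1000*Rt.T@(tgt-p),1),"tilt(rotvec to vertical, tool)",np.round(Rt.T@np.cross(Rt[:,2],[0,0,-1]),4),"jawdir",np.round(Rt[:,1],3),"q",np.round(s["qpos"],2))
E
python3 go.py 0.568 0.1335 0.13
```

```text
t 0.77 pos [0.3929 0.3294 0.2256] w 0.085 F [0.8 0.2 0.3]
tool delta mm [-234.5 -119.2   94.8] tilt(rotvec to vertical, tool) [-0.0055 -0.0065  0.    ] jawdir [ 0.36   0.933 -0.005] q [ 0.56  0.19  1.64  0.    1.32 -0.64]
```

>>> apply_moves --moves '[0.085, -0.034, -0.017, 0.01, 0, 0, 0, 0.085, -0.034, -0.017, 0.01, 0, 0, 0, 0.085, -0.034, -0.017, 0.01, -0.003, -0.003, 0, 0.085, -0.034, -0.017, 0.01, 0, 0, 0, 0.085, -0.034, -0.017, 0.01, 0, 0, 0, 0.085, -0.034, -0.017, 0.01, -0.003, -0.003, 0, 0.085, -0.025, -0.012, 0.01, 0, 0, 0, 0.085, 0, 0, 0, 0, 0, 0]'

```text
clock: 1.43
position: [0.5754, 0.125, 0.1501]
ee_rot: [0.001, 0.186, 0.983, 0.0]
contact_force: [-0.6, 0.1, -0.8]
width: 0.0853
```

```bash
python3 go.py 0.568 0.1335 0.13; python3 - <<'E'
from rig import imaging
from h import *
d=imaging.get_image("wrist"); np.savez("w1.npz",**d); cv2.imwrite("pics/w1.png",d["image"][:,:,::-1]); print(proj(d,[.568,.1335,.04]))
E
```

```text
t 1.43 pos [0.5754 0.125  0.1501] w 0.0853 F [-0.6  0.1 -0.8]
tool delta mm [10.   5.2 20.1] tilt(rotvec to vertical, tool) [0.001  0.0015 0.    ] jawdir [0.365 0.931 0.001] q [ 0.1   0.35  1.6   0.    1.19 -1.1 ]
(np.float64(326.2254376836622), np.float64(183.2006126876629))
```

View pics/w1.png

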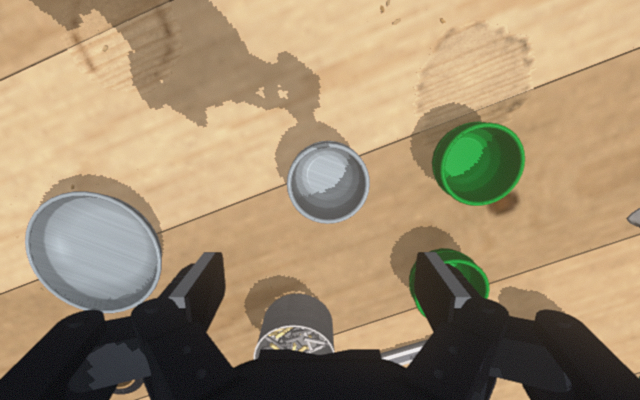

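The wrist view shows the grey cap's rim centred near (328,182), where the top view predicted (326,183). The green cups are off to the right. I'll refine with a circle fit.

```bash
cat >> h.py <<'E'
def rim(d,c,h,r):
    P=world(d);q=P[...,2]
    m=((abs(q-h)<.010)&(np.hypot(P[...,0]-c[0],P[...,1]-c[1])<r+.012)).astype(np.uint8)
    p=cv2.convexHull(np.vstack(cv2.findContours(m,0,2)[0]))[:,0,:]
    XY=np.array([ray(d,a,b,h)[:2] for a,b in p])
    A=np.c_[2*XY,np.ones(len(XY))];s=np.linalg.lstsq(A,(XY**2).sum(1),rcond=None)[0]
    return s[:2],np.sqrt(s[2]+s[0]**2+s[1]**2),np.percentile(q[m>0],90)
E
python3 - <<'E'
from h import *
d=dict(np.load("w1.npz"))
print(rim(d,(.568,.1335),.04,.033)); print(ray(d,328,182,.04))
print("wide",rim(d,(.556,-.087),.026,.06))
E
```

```text
(array([0.56913438, 0.13445321]), np.float64(0.03334983662978304), np.float64(0.042133092991582244))
[0.56759525 0.13518307 0.04      ]
wide (array([ 0.55700408, -0.08739575]), np.float64(0.060718871374902735), np.float64(0.027890228271669943))
```

>>> apply_moves --moves '[0.085, 0.01, 0.0055, 0, 0, 0, 0, 0.085, 0, 0, 0.02, 0, 0, 0, 0.085, 0, 0, 0.02, 0, 0, 0, 0.085, 0, 0, 0.02, 0, 0, 0, 0.085, 0, 0, 0.015, 0, 0, 0, 0.085, 0, 0, 0.005, 0, 0, 0, 0.085, 0, 0, 0, 0, 0, 0, 0.085, 0, 0, 0, 0, 0, 0]'

```text
clock: 2.15
position: [0.5571, 0.1477, 0.0716]
ee_rot: [-0.002, 0.182, 0.983, 0.004]
contact_force: [0.4, -0.5, -0.4]
width: 0.085
```

```bash
python3 go.py 0.5685 0.134 0.0155
```

```text
t 2.15 pos [0.5571 0.1477 0.0716] w 0.085 F [ 0.4 -0.5 -0.4]
tool delta mm [-15.8  -9.1  56. ] tilt(rotvec to vertical, tool) [ 0.0065 -0.0046  0.    ] jawdir [0.358 0.934 0.006] q [ 0.13  0.41  1.73  0.01  1.   -1.08]
```

>>> apply_moves --moves '[0.085, -0.008, -0.005, 0, 0, 0, 0, 0.085, 0, 0, 0, 0, 0, 0, 0.085, 0, 0, 0, 0, 0, 0, 0.085, 0, 0, 0, 0, 0, 0, 0.085, 0, 0, 0, 0, 0, 0, 0.085, 0, 0, 0, 0, 0, 0, 0.085, 0, 0, 0, 0, 0, 0, 0.085, 0, 0, 0, 0, 0, 0]'

```text
clock: 2.82
position: [0.566, 0.1409, 0.0771]
ee_rot: [0.003, 0.182, 0.983, 0.005]
contact_force: [0.5, -0.4, 0.5]
width: 0.0849
```

```bash
python3 go.py 0.5685 0.134 0.0155
```

```text
t 2.82 pos [0.566  0.1409 0.0771] w 0.0849 F [ 0.5 -0.4  0.5]
tool delta mm [-4.6 -6.2 61.5] tilt(rotvec to vertical, tool) [0.0112 0.0036 0.    ] jawdir [0.357 0.934 0.011] q [ 0.12  0.41  1.72  0.01  1.01 -1.09]
```

```bash
python3 - <<'E'
from rig import manip,imaging
import numpy as np
for i in range(6):
    s=manip.get_state(); print(round(s["clock"],3),np.round(s["position"]*1000,1),np.round(s["ee_rot"],4),np.round(s["qpos"],4)); imaging.get_image("top")
E
python3 go.py 0.5685 0.134 0.0155
```

```text
2.817 [566.  140.9  77.1] [0.0028 0.1817 0.9833 0.0052] [ 0.1196  0.4077  1.7184  0.0098  1.0071 -1.091 ]
2.867 [566.  140.9  77. ] [0.0028 0.1816 0.9833 0.0052] [ 0.1195  0.4078  1.7184  0.0097  1.007  -1.0911]
2.917 [565.9 140.9  77. ] [0.0027 0.1816 0.9834 0.0052] [ 0.1196  0.4078  1.7185  0.0097  1.007  -1.0911]
2.967 [565.9 140.9  76.9] [0.0027 0.1816 0.9834 0.0051] [ 0.1197  0.4079  1.7186  0.0097  1.007  -1.0911]
3.017 [565.9 141.   76.9] [0.0027 0.1816 0.9834 0.0051] [ 0.1197  0.4079  1.7186  0.0097  1.007  -1.0911]
3.067 [565.8 141.   76.9] [0.0026 0.1816 0.9834 0.0051] [ 0.1197  0.4079  1.7186  0.0097  1.007  -1.0911]
t 3.12 pos [0.5658 0.141  0.0769] w 0.0848 F [-0.2 -0.4  0.9]
tool delta mm [-4.8 -6.3 61.3] tilt(rotvec to vertical, tool) [0.011  0.0033 0.    ] jawdir [0.357 0.934 0.011] q [ 0.12  0.41  1.72  0.01  1.01 -1.09]
```

>>> apply_moves --moves '[0.085, -0.002, -0.002, 0.004, 0.004, 0.001, 0, 0.085, -0.001, -0.002, 0.004, 0.003, 0.001, 0, 0.085, -0.001, -0.001, 0.004, 0.003, 0.001, 0, 0.085, -0.001, -0.001, 0.004, 0, 0, 0, 0.085, 0, 0, 0.002, 0, 0, 0, 0.085, 0, 0, 0, 0, 0, 0, 0.085, 0, 0, 0, 0, 0, 0, 0.085, 0, 0, 0, 0, 0, 0]'

```text
clock: 3.78
position: [0.5682, 0.1327, 0.0557]
ee_rot: [-0.001, 0.182, 0.983, -0.0]
contact_force: [0.2, 0.0, -0.5]
width: 0.0849
```

```bash
python3 go.py 0.5685 0.134 0.0155
```

```text
t 3.78 pos [0.5682 0.1327 0.0557] w 0.0849 F [ 0.2  0.  -0.5]
tool delta mm [ 0.1  1.4 40.2] tilt(rotvec to vertical, tool) [-0.0011 -0.0019  0.    ] jawdir [ 0.357  0.934 -0.001] q [ 0.11  0.44  1.73 -0.    0.97 -1.1 ]
```

>>> apply_moves --moves '[0.085, 0, 0.001, 0.004, 0, 0, 0, 0.085, 0, 0, 0.007, 0, 0, 0, 0.085, 0, 0, 0.007, 0, 0, 0, 0.085, 0, 0, 0.006, 0, 0, 0, 0.085, 0, 0, 0.005, 0, 0, 0, 0.085, 0, 0, 0.003, 0, 0, 0, 0.085, 0, 0, 0.001, 0, 0, 0, 0.085, 0, 0, 0, 0, 0, 0]'

```text
clock: 4.45
position: [0.5681, 0.1339, 0.0188]
ee_rot: [-0.001, 0.181, 0.983, -0.0]
contact_force: [0.1, 1.1, 0.2]
width: 0.085
```

```bash
python3 go.py 0.5685 0.134 0.0155
```

```text
t 4.45 pos [0.5681 0.1339 0.0188] w 0.085 F [0.1 1.1 0.2]
tool delta mm [-0.4  0.2  3.3] tilt(rotvec to vertical, tool) [-0.0013 -0.0025  0.    ] jawdir [ 0.357  0.934 -0.001] q [ 0.11  0.48  1.77  0.    0.89 -1.09]
```

Well aligned. I'll go the last 3 mm down, then close.

>>> apply_moves --moves '[0.085, 0, 0, 0.002, 0, 0, 0, 0.085, 0, 0, 0.001, 0, 0, 0, 0.06, 0, 0, 0, 0, 0, 0, 0.06, 0, 0, 0, 0, 0, 0, 0.06, 0, 0, 0, 0, 0, 0, 0.06, 0, 0, 0, 0, 0, 0, 0.06, 0, 0, 0, 0, 0, 0, 0.06, 0, 0, 0, 0, 0, 0]' --newtons 40

```text
clock: 5.12
position: [0.5688, 0.134, 0.0165]
ee_rot: [-0.0, 0.182, 0.983, -0.0]
contact_force: [0.4, 0.0, -1.3]
width: 0.0626
```

```bash
python3 go.py 0.5685 0.134 0.0155;  python3 - <<'E'
from rig import imaging
from h import *
d=imaging.get_image("wrist"); cv2.imwrite("pics/w2.png",d["image"][:,:,::-1])
E
```

```text
t 5.12 pos [0.5688 0.134  0.0165] w 0.0626 F [ 0.4  0.  -1.3]
tool delta mm [ 0.3 -0.1  1. ] tilt(rotvec to vertical, tool) [-0.0004 -0.0009  0.    ] jawdir [ 0.357  0.934 -0.   ] q [ 0.11  0.48  1.77  0.    0.89 -1.09]
```

View pics/w2.png

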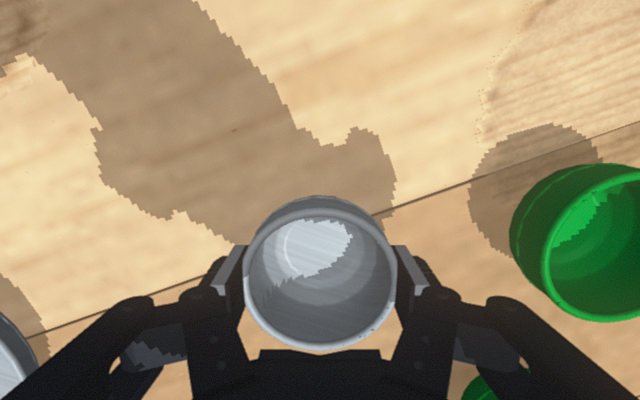

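The grey cap is held, seen at (320,270) between the pads. I'll tighten and lift gently.

>>> apply_moves --moves '[0.05, 0, 0, 0, 0, 0, 0, 0.05, 0, 0, 0, 0, 0, 0, 0.05, 0, 0, -0.003, 0, 0, 0, 0.05, 0, 0, -0.006, 0, 0, 0, 0.05, 0, 0, -0.006, 0, 0, 0, 0.05, 0, 0, -0.004, 0, 0, 0, 0.05, 0, 0, -0.002, 0, 0, 0, 0.05, 0, 0, 0, 0, 0, 0]'

```text
clock: 5.83
position: [0.5686, 0.134, 0.0396]
ee_rot: [-0.001, 0.182, 0.983, -0.0]
contact_force: [-0.8, 0.9, -1.1]
width: 0.0627
```

```bash
python3 go.py 0.5565 -0.0872 0.10;  python3 - <<'E'
from rig import imaging
from h import *
d=imaging.get_image("wrist"); cv2.imwrite("pics/w3.png",d["image"][:,:,::-1])
d=imaging.get_image("scene"); cv2.imwrite("pics/s3.png",cv2.resize(d["image"][120:280,200:440,::-1],None,fx=3,fy=3))
E
```

```text
t 5.83 pos [0.5686 0.134  0.0396] w 0.0627 F [-0.8  0.9 -1.1]
tool delta mm [ -67.6 -211.   -60.3] tilt(rotvec to vertical, tool) [-0.0006 -0.0013  0.    ] jawdir [ 0.357  0.934 -0.001] q [ 0.11  0.46  1.75  0.    0.94 -1.09]
```

View pics/w3.png

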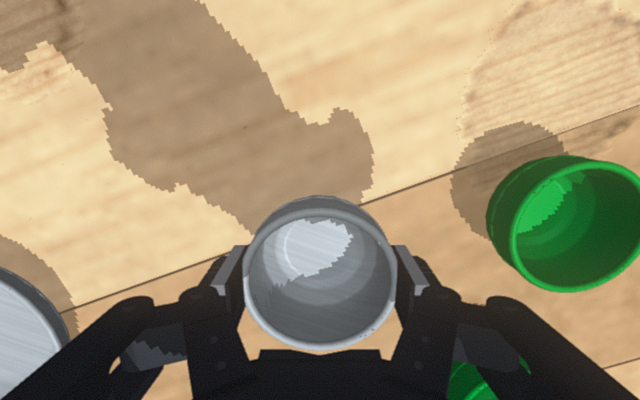

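View pics/s3.png

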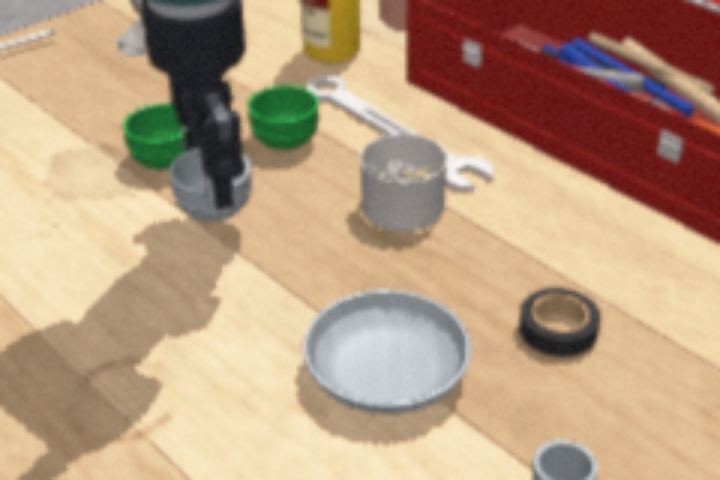

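Cap held level and clear of the bench. I'll check how far the fingertips reach below the rim, since that matters inside the dish.

```bash
python3 - <<'E'
from rig import imaging
from h import *
d=imaging.get_image("scene");P=world(d);im=d["image"].astype(int)
for v in range(176,200,2):
  print(v,[ (u,im[v,u].sum()//3,*np.round(P[v,u]*1000).astype(int)) for u in (264,268,272,275,278)])
E
```

```text
176 [(264, np.int64(114), np.int64(570), np.int64(162), np.int64(47)), (268, np.int64(48), np.int64(539), np.int64(97), np.int64(94)), (272, np.int64(35), np.int64(540), np.int64(82), np.int64(101)), (275, np.int64(42), np.int64(546), np.int64(78), np.int64(100)), (278, np.int64(38), np.int64(552), np.int64(75), np.int64(99))]
178 [(264, np.int64(114), np.int64(569), np.int64(162), np.int64(40)), (268, np.int64(78), np.int64(541), np.int64(101), np.int64(85)), (272, np.int64(33), np.int64(537), np.int64(79), np.int64(98)), (275, np.int64(37), np.int64(544), np.int64(76), np.int64(96)), (278, np.int64(54), np.int64(550), np.int64(73), np.int64(95))]
180 [(264, np.int64(123), np.int64(568), np.int64(161), np.int64(36)), (268, np.int64(120), np.int64(543), np.int64(104), np.int64(77)), (272, np.int64(31), np.int64(537), np.int64(79), np.int64(93)), (275, np.int64(31), np.int64(554), np.int64(91), np.int64(78)), (278, np.int64(158), np.int64(593), np.int64(136), np.int64(36))]
182 [(264, np.int64(129), np.int64(565), np.int64(158), np.int64(32)), (268, np.int64(125), np.int64(546), np.in
[... 2179 characters left out ...]
), np.int64(131), np.int64(-2))]
196 [(264, np.int64(152), np.int64(554), np.int64(148), np.int64(-1)), (268, np.int64(123), np.int64(562), np.int64(142), np.int64(-2)), (272, np.int64(124), np.int64(568), np.int64(133), np.int64(0)), (275, np.int64(121), np.int64(575), np.int64(129), np.int64(-1)), (278, np.int64(131), np.int64(580), np.int64(123), np.int64(-1))]
198 [(264, np.int64(142), np.int64(549), np.int64(141), np.int64(-1)), (268, np.int64(147), np.int64(558), np.int64(137), np.int64(-3)), (272, np.int64(123), np.int64(563), np.int64(125), np.int64(1)), (275, np.int64(118), np.int64(570), np.int64(123), np.int64(-2)), (278, np.int64(119), np.int64(575), np.int64(117), np.int64(-1))]
```

Tips sit about 25 mm above the cap's underside, so they'll stay above the wide cap's 26 mm rim when it's seated. I'll raise and carry.

>>> apply_moves --moves '[0.05, 0, 0, -0.008, 0, 0, 0, 0.05, 0, 0, -0.012, 0, 0, 0, 0.05, -0.002, -0.006, -0.01, 0, 0, 0, 0.05, -0.004, -0.013, -0.004, 0, 0, 0, 0.05, -0.006, -0.018, 0, 0, 0, 0, 0.05, -0.006, -0.018, 0, 0, 0, 0, 0.05, -0.006, -0.018, 0, 0, 0, 0, 0.05, -0.006, -0.018, 0, 0, 0, 0]'

```text
clock: 6.65
position: [0.5629, 0.034, 0.0763]
ee_rot: [-0.001, 0.178, 0.984, -0.001]
contact_force: [-0.5, 0.9, -1.1]
width: 0.0627
```

```bash
python3 go.py 0.5565 -0.0872 0.075
```

```text
t 6.65 pos [0.5629 0.034  0.0763] w 0.0627 F [-0.5  0.9 -1.1]
tool delta mm [ -36.6 -115.7    1.5] tilt(rotvec to vertical, tool) [-0.0023 -0.0023  0.    ] jawdir [ 0.351  0.936 -0.002] q [-0.06  0.39  1.75 -0.    1.   -1.27]
```

>>> apply_moves --moves '[0.05, -0.006, -0.018, 0, 0, 0, 0, 0.05, -0.006, -0.018, 0, -0.001, -0.001, 0, 0.05, -0.006, -0.018, 0, -0.001, -0.001, 0, 0.05, -0.005, -0.016, 0, 0, 0, 0, 0.05, -0.004, -0.012, 0, 0, 0, 0, 0.05, -0.003, -0.008, 0, 0, 0, 0, 0.05, -0.001, -0.004, 0, 0, 0, 0, 0.05, 0, 0, 0, 0, 0, 0]'

```text
clock: 7.32
position: [0.5553, -0.0827, 0.0791]
ee_rot: [0.001, 0.182, 0.983, -0.003]
contact_force: [-0.1, -0.8, -1.9]
width: 0.063
```

```bash
python3 go.py 0.5565 -0.0872 0.0205;  python3 - <<'E'
from rig import imaging
from h import *
d=imaging.get_image("wrist"); cv2.imwrite("pics/w4.png",d["image"][:,:,::-1])
E
```

```text
t 7.32 pos [ 0.5553 -0.0827  0.0791] w 0.063 F [-0.1 -0.8 -1.9]
tool delta mm [-2.6 -3.4 58.7] tilt(rotvec to vertical, tool) [-0.0051  0.0024  0.    ] jawdir [ 0.358  0.934 -0.005] q [-0.27  0.38  1.76 -0.01  1.   -1.47]
```

View pics/w4.png

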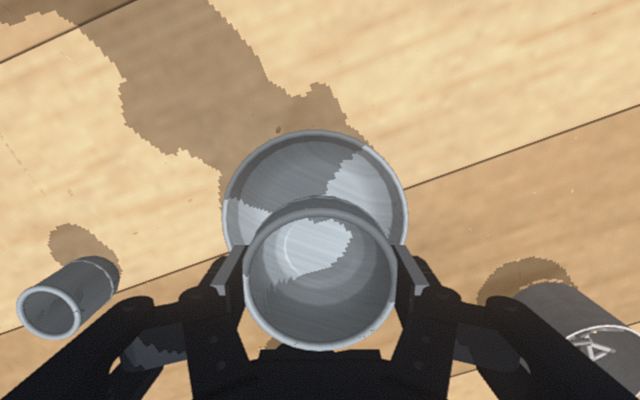

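The wrist view shows the held cap (320,275) over the dish (315,205), with the screw tin well clear at lower right. I'll lower with the small correction.

>>> apply_moves --moves '[0.05, -0.001, -0.001, 0.004, -0.002, 0.001, 0, 0.05, -0.001, -0.001, 0.008, -0.001, 0.001, 0, 0.05, -0.0005, -0.001, 0.009, -0.001, 0, 0, 0.05, 0, 0, 0.009, 0, 0, 0, 0.05, 0, 0, 0.008, 0, 0, 0, 0.05, 0, 0, 0.004, 0, 0, 0, 0.05, 0, 0, 0.001, 0, 0, 0, 0.05, 0, 0, 0, 0, 0, 0]'

```text
clock: 8.03
position: [0.5554, -0.0823, 0.0298]
ee_rot: [-0.002, 0.18, 0.984, 0.001]
contact_force: [-0.5, 0.0, 0.0]
width: 0.0629
```

```bash
python3 go.py 0.5565 -0.0872 0.0205
```

```text
t 8.03 pos [ 0.5554 -0.0823  0.0298] w 0.0629 F [-0.5  0.   0. ]
tool delta mm [-2.8 -4.2  9.3] tilt(rotvec to vertical, tool) [ 0.0004 -0.0044  0.    ] jawdir [0.353 0.936 0.   ] q [-0.27  0.44  1.81  0.    0.9  -1.48]
```

>>> apply_moves --moves '[0.05, -0.001, -0.002, 0, 0, -0.002, 0, 0.05, -0.001, -0.001, 0, 0, -0.002, 0, 0.05, -0.001, -0.001, 0.001, 0, 0, 0, 0.05, 0, -0.001, 0.002, 0, 0, 0, 0.05, 0, 0, 0.002, 0, 0, 0, 0.05, 0, 0, 0.001, 0, 0, 0, 0.05, 0, 0, 0, 0, 0, 0, 0.05, 0, 0, 0, 0, 0, 0]'

```text
clock: 8.7
position: [0.5579, -0.089, 0.0245]
ee_rot: [0.002, 0.18, 0.984, 0.0]
contact_force: [-0.1, -0.0, -0.9]
width: 0.063
```

```bash
python3 go.py 0.5565 -0.0872 0.0205
```

```text
t 8.7 pos [ 0.5579 -0.089   0.0245] w 0.063 F [-0.1 -0.  -0.9]
tool delta mm [1.9 1.2 4. ] tilt(rotvec to vertical, tool) [0.0006 0.0033 0.    ] jawdir [0.353 0.936 0.001] q [-0.28  0.45  1.81  0.    0.88 -1.49]
```

>>> apply_moves --moves '[0.05, 0.0005, 0, 0.001, 0, 0.001, 0, 0.05, 0.0005, 0, 0.001, 0, 0.001, 0, 0.05, 0, 0, 0.001, 0, 0, 0, 0.05, 0, 0, 0.0005, 0, 0, 0, 0.05, 0, 0, 0, 0, 0, 0, 0.05, 0, 0, 0, 0, 0, 0, 0.05, 0, 0, 0, 0, 0, 0, 0.05, 0, 0, 0, 0, 0, 0]'

```text
clock: 9.37
position: [0.5569, -0.0885, 0.0207]
ee_rot: [0.001, 0.179, 0.984, 0.0]
contact_force: [-0.2, 0.2, -1.1]
width: 0.0633
```

```bash
python3 go.py 0.5565 -0.0872 0.0205
```

```text
t 9.37 pos [ 0.5569 -0.0885  0.0207] w 0.0633 F [-0.2  0.2 -1.1]
tool delta mm [0.8 1.1 0.2] tilt(rotvec to vertical, tool) [0.0007 0.0012 0.    ] jawdir [0.353 0.936 0.001] q [-0.28  0.45  1.82  0.    0.87 -1.49]
```

>>> apply_moves --moves '[0.05, 0, 0, 0.001, 0, 0, 0, 0.05, 0, 0, 0, 0, 0, 0, 0.05, 0, 0, 0, 0, 0, 0, 0.05, 0, 0, 0, 0, 0, 0, 0.05, 0, 0, 0, 0, 0, 0, 0.05, 0, 0, 0, 0, 0, 0, 0.05, 0, 0, 0, 0, 0, 0, 0.05, 0, 0, 0, 0, 0, 0]'

```text
clock: 10.03
position: [0.5574, -0.0886, 0.0204]
ee_rot: [0.001, 0.179, 0.984, 0.0]
contact_force: [0.4, -0.7, -1.4]
width: 0.0629
```

```bash
python3 go.py 0.5565 -0.0872 0.0205; python3 - <<'E'
from rig import manip,imaging
for i in range(3):
    imaging.get_image("top"); s=manip.get_state(); print(s["contact_force"].round(2),s["position"].round(4))
E
```

```text
t 10.03 pos [ 0.5574 -0.0886  0.0204] w 0.0629 F [ 0.4 -0.7 -1.4]
tool delta mm [ 1.3  1.  -0.1] tilt(rotvec to vertical, tool) [0.0008 0.0025 0.    ] jawdir [0.353 0.936 0.001] q [-0.28  0.45  1.82  0.    0.87 -1.49]
[-0.08 -0.81 -0.35] [ 0.5574 -0.0886  0.0205]
[ 0.38 -0.5  -1.21] [ 0.5574 -0.0886  0.0205]
[ 0.25  0.21 -1.09] [ 0.5574 -0.0886  0.0205]
```

>>> apply_moves --moves '[0.05, 0, 0, 0.001, 0, 0, 0, 0.05, 0, 0, 0.0005, 0, 0, 0, 0.05, 0, 0, 0.0005, 0, 0, 0, 0.05, 0, 0, 0, 0, 0, 0, 0.05, 0, 0, 0, 0, 0, 0, 0.05, 0, 0, 0, 0, 0, 0, 0.05, 0, 0, 0, 0, 0, 0, 0.05, 0, 0, 0, 0, 0, 0]'

```text
clock: 10.85
position: [0.5576, -0.0886, 0.0205]
ee_rot: [0.002, 0.179, 0.984, 0.0]
contact_force: [-0.7, 0.1, 1.9]
width: 0.0628
```

```bash
python3 go.py 0.5565 -0.0872 0.0205; python3 - <<'E'
from rig import manip,imaging
for i in range(3):
    imaging.get_image("top"); s=manip.get_state(); print(s["contact_force"].round(2),s["position"].round(4))
E
```

```text
t 10.85 pos [ 0.5576 -0.0886  0.0205] w 0.0628 F [-0.7  0.1  1.9]
tool delta mm [ 1.5  1.  -0. ] tilt(rotvec to vertical, tool) [0.0008 0.0036 0.    ] jawdir [0.353 0.936 0.001] q [-0.28  0.45  1.82  0.    0.87 -1.49]
[0.38 0.59 1.55] [ 0.5576 -0.0886  0.0204]
[-0.04 -1.39  1.48] [ 0.5575 -0.0887  0.0204]
[-0.55  1.02  1.46] [ 0.5575 -0.0886  0.0204]
```

It stopped at z = 0.0205, exactly the predicted seat height, and the force changed sign, so it is seated. Releasing with limited opening.

>>> apply_moves --moves '[0.072, 0, 0, 0, 0, 0, 0, 0.076, 0, 0, 0, 0, 0, 0, 0.078, 0, 0, 0, 0, 0, 0, 0.078, 0, 0, -0.004, 0, 0, 0, 0.078, 0, 0, -0.01, 0, 0, 0, 0.078, 0, 0, -0.015, 0, 0, 0, 0.078, 0, 0, -0.02, 0, 0, 0, 0.078, 0, 0, -0.02, 0, 0, 0]'

```text
clock: 11.67
position: [0.5545, -0.0879, 0.0887]
ee_rot: [-0.003, 0.179, 0.984, 0.001]
contact_force: [0.3, -0.7, 0.9]
width: 0.0781
```

```bash
python3 go.py 0.543 -0.2555 0.13
```

```text
t 11.67 pos [ 0.5545 -0.0879  0.0887] w 0.0781 F [ 0.3 -0.7  0.9]
tool delta mm [ -48.2 -160.9  -41.6] tilt(rotvec to vertical, tool) [ 0.0001 -0.006   0.    ] jawdir [0.353 0.936 0.   ] q [-0.28  0.37  1.74  0.    1.03 -1.49]
```

Next, move up and over the small cap.

>>> apply_moves --moves '[0.078, 0, 0, -0.012, 0, 0, 0, 0.078, -0.003, -0.01, -0.012, 0, -0.002, 0, 0.078, -0.007, -0.022, -0.01, 0, -0.002, 0, 0.078, -0.008, -0.026, -0.004, 0, 0, 0, 0.078, -0.008, -0.026, 0, 0, 0, 0, 0.078, -0.007, -0.023, 0, 0, 0, 0, 0.078, -0.005, -0.016, 0, 0, 0, 0, 0.078, -0.003, -0.008, 0, 0, 0, 0]'

```text
clock: 12.33
position: [0.5514, -0.2291, 0.1435]
ee_rot: [0.009, 0.176, 0.984, -0.001]
contact_force: [-0.2, 0.3, 0.7]
width: 0.0782
```

```bash
python3 - <<'E'
from rig import imaging
from h import *
d=imaging.get_image("wrist"); cv2.imwrite("pics/w5.png",d["image"][:,:,::-1]); print(proj(d,[.543,-.2555,.052]));print(rim(d,(.543,-.2555),.052,.019))
print("mid",rim(d,(.557,-.088),.044,.033))
d=imaging.get_image("top"); cv2.imwrite("pics/t5.png",cv2.resize(d["image"][130:260,180:440,::-1],None,fx=3,fy=3))
print("top mid",rim(d,(.557,-.088),.044,.033)); print(rim(d,(.543,-.2555),.052,.019))
E
python3 go.py 0.543 -0.2555 0.13
```

```text
(np.float64(283.29186686555363), np.float64(201.56738391200477))
(array([ 0.54347345, -0.25660254]), np.float64(0.019771935938030557), np.float64(0.05416034680358837))
mid (array([ 0.5574963 , -0.09041624]), np.float64(0.03435534721051922), np.float64(0.04587437821484206))
top mid (array([ 0.55722029, -0.0887511 ]), np.float64(0.032935501166732856), np.float64(0.04524496216636124))
(array([ 0.54221658, -0.25529146]), np.float64(0.01870189552014247), np.float64(0.052141431847038795))
t 12.43 pos [ 0.5516 -0.2283  0.1432] w 0.078 F [ 0.4  0.4 -0.3]
tool delta mm [ -1.2 -28.5  13.2] tilt(rotvec to vertical, tool) [0.0012 0.0184 0.    ] jawdir [0.348 0.938 0.001] q [-0.51  0.36  1.61  0.    1.16 -1.73]
```

View pics/w5.png

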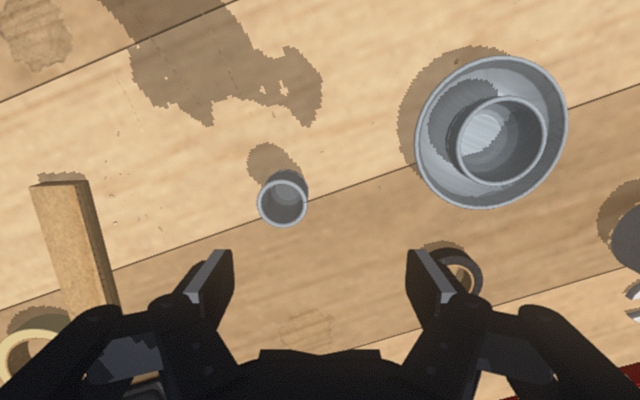

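View pics/t5.png

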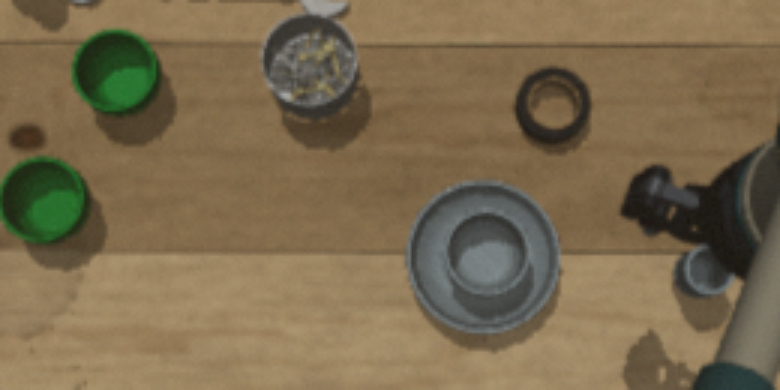

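The mid cap is upright in the dish (top-crop (488,253)). The small cap's rim is at wrist (283,203), and both views agree on it to about 1 mm. Aligning over it.

>>> apply_moves --moves '[0.078, 0, -0.004, 0.002, 0, 0.003, 0, 0.078, 0, -0.006, 0.004, 0, 0.003, 0, 0.078, 0, -0.006, 0.006, 0, 0.003, 0, 0.078, 0, -0.005, 0.006, 0, 0.003, 0, 0.078, 0, -0.003, 0.005, 0, 0.002, 0, 0.078, 0, -0.001, 0.003, 0, 0.001, 0, 0.078, 0, 0, 0.002, 0, 0, 0, 0.078, 0, 0, 0, 0, 0, 0]'

```text
clock: 13.1
position: [0.5412, -0.248, 0.1109]
ee_rot: [-0.001, 0.175, 0.985, 0.003]
contact_force: [-0.2, 1.3, 0.1]
width: 0.0779
```

```bash
python3 go.py 0.543 -0.256 0.038
```

```text
t 13.1 pos [ 0.5412 -0.248   0.1109] w 0.0779 F [-0.2  1.3  0.1]
tool delta mm [-4.7 -7.2 72.9] tilt(rotvec to vertical, tool) [ 0.0046 -0.0035  0.    ] jawdir [0.344 0.939 0.005] q [-0.55  0.4   1.64  0.    1.11 -1.77]
```

>>> apply_moves --moves '[0.078, -0.001, -0.002, 0.004, 0.002, -0.001, 0, 0.078, -0.001, -0.002, 0.005, 0.001, -0.001, 0, 0.078, -0.001, -0.001, 0.005, 0.001, -0.001, 0, 0.078, -0.001, -0.001, 0.005, 0, 0, 0, 0.078, 0, 0, 0.004, 0, 0, 0, 0.078, 0, 0, 0.002, 0, 0, 0, 0.078, 0, 0, 0.001, 0, 0, 0, 0.078, 0, 0, 0, 0, 0, 0]'

```text
clock: 13.77
position: [0.5433, -0.2551, 0.0818]
ee_rot: [-0.0, 0.174, 0.985, 0.0]
contact_force: [-0.5, 0.0, 0.3]
width: 0.078
```

```bash
python3 go.py 0.543 -0.256 0.038
```

```text
t 13.77 pos [ 0.5433 -0.2551  0.0818] w 0.078 F [-0.5  0.   0.3]
tool delta mm [-0.  -1.  43.8] tilt(rotvec to vertical, tool) [ 0.0006 -0.0005  0.    ] jawdir [0.343 0.939 0.001] q [-0.56  0.43  1.67  0.    1.05 -1.78]
```

>>> apply_moves --moves '[0.07, 0, -0.001, 0.004, 0, 0, 0, 0.07, 0, 0, 0.007, 0, 0, 0, 0.07, 0, 0, 0.008, 0, 0, 0, 0.07, 0, 0, 0.008, 0, 0, 0, 0.07, 0, 0, 0.006, 0, 0, 0, 0.07, 0, 0, 0.003, 0, 0, 0, 0.07, 0, 0, 0.001, 0, 0, 0, 0.07, 0, 0, 0, 0, 0, 0]'

```text
clock: 14.43
position: [0.5427, -0.2559, 0.0404]
ee_rot: [-0.001, 0.174, 0.985, 0.001]
contact_force: [0.2, 0.4, 0.1]
width: 0.0701
```

```bash
python3 go.py 0.543 -0.256 0.038
```

```text
t 14.43 pos [ 0.5427 -0.2559  0.0404] w 0.0701 F [0.2 0.4 0.1]
tool delta mm [-0.3 -0.   2.4] tilt(rotvec to vertical, tool) [ 0.0008 -0.0012  0.    ] jawdir [0.343 0.939 0.001] q [-0.56  0.47  1.71  0.    0.96 -1.78]
```

>>> apply_moves --moves '[0.06, 0, 0, 0.001, 0, 0, 0, 0.05, 0, 0, 0.001, 0, 0, 0, 0.045, 0, 0, 0, 0, 0, 0, 0.04, 0, 0, 0, 0, 0, 0, 0.03, 0, 0, 0, 0, 0, 0, 0.03, 0, 0, 0, 0, 0, 0, 0.03, 0, 0, 0, 0, 0, 0, 0.03, 0, 0, 0, 0, 0, 0]' --newtons 35

```text
clock: 15.1
position: [0.5436, -0.2563, 0.0395]
ee_rot: [0.001, 0.174, 0.985, 0.0]
contact_force: [0.3, 0.9, -1.6]
width: 0.0365
```

```bash
python3 go.py 0.543 -0.256 0.038;  python3 - <<'E'
from rig import imaging
from h import *
d=imaging.get_image("wrist"); cv2.imwrite("pics/w6.png",d["image"][:,:,::-1])
E
```

```text
t 15.1 pos [ 0.5436 -0.2563  0.0395] w 0.0365 F [ 0.3  0.9 -1.6]
tool delta mm [0.7 0.1 1.5] tilt(rotvec to vertical, tool) [0.0003 0.0014 0.    ] jawdir [0.343 0.939 0.   ] q [-0.56  0.47  1.71  0.    0.95 -1.78]
```

View pics/w6.png

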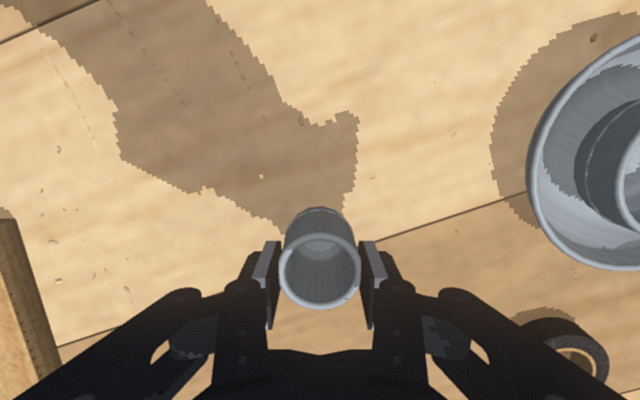

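The small cap is held squarely at (320,268). Lifting well above the nested pair's 44 mm rim.

>>> apply_moves --moves '[0.03, 0, 0, 0, 0, 0, 0, 0.03, 0, 0, -0.004, 0, 0, 0, 0.03, 0, 0, -0.01, 0, 0, 0, 0.03, 0, 0, -0.013, 0, 0, 0, 0.03, 0, 0, -0.013, 0, 0, 0, 0.03, 0, 0, -0.013, 0, 0, 0, 0.03, 0, 0, -0.008, 0, 0, 0, 0.03, 0, 0, -0.003, 0, 0, 0]'

```text
clock: 15.82
position: [0.5427, -0.2558, 0.1081]
ee_rot: [-0.001, 0.174, 0.985, 0.001]
contact_force: [-0.5, -0.0, -0.9]
width: 0.0362
```

```bash
python3 go.py 0.5572 -0.0892 0.115
```

```text
t 15.82 pos [ 0.5427 -0.2558  0.1081] w 0.0362 F [-0.5 -0.  -0.9]
tool delta mm [ 43.6 161.5  -6.7] tilt(rotvec to vertical, tool) [ 0.0009 -0.0012  0.    ] jawdir [0.343 0.939 0.001] q [-0.56  0.4   1.63  0.    1.11 -1.78]
```

>>> apply_moves --moves '[0.03, 0.002, 0.007, -0.003, 0, 0, 0, 0.03, 0.004, 0.015, -0.002, 0, 0, 0, 0.03, 0.006, 0.022, 0, 0, 0, 0, 0.03, 0.007, 0.025, 0, 0, 0, 0, 0.03, 0.007, 0.025, 0, 0, 0, 0, 0.03, 0.005, 0.02, 0, 0, 0, 0, 0.03, 0.003, 0.012, 0, 0, 0, 0, 0.03, 0.001, 0.004, 0, 0, 0, 0]'

```text
clock: 16.48
position: [0.5525, -0.1094, 0.1127]
ee_rot: [-0.002, 0.176, 0.984, 0.002]
contact_force: [0.0, -0.9, -0.8]
width: 0.0363
```

```bash
python3 go.py 0.5572 -0.0892 0.115
```

```text
t 16.48 pos [ 0.5525 -0.1094  0.1127] w 0.0363 F [ 0.  -0.9 -0.8]
tool delta mm [ 2.6 20.6 -2.2] tilt(rotvec to vertical, tool) [ 0.0037 -0.0056  0.    ] jawdir [0.347 0.938 0.004] q [-0.32  0.35  1.71  0.    1.09 -1.54]
```

>>> apply_moves --moves '[0.03, 0, 0.003, 0, 0.001, -0.001, 0, 0.03, 0.001, 0.004, 0, 0.001, -0.001, 0, 0.03, 0.001, 0.004, 0, 0.001, -0.001, 0, 0.03, 0, 0.003, 0, 0, -0.001, 0, 0.03, 0, 0.002, 0, 0, 0, 0, 0.03, 0, 0.001, 0, 0, 0, 0, 0.03, 0, 0, 0, 0, 0, 0, 0.03, 0, 0, 0, 0, 0, 0]'

```text
clock: 17.15
position: [0.5557, -0.0905, 0.1116]
ee_rot: [-0.002, 0.176, 0.984, 0.0]
contact_force: [-0.5, 0.3, 0.3]
width: 0.0358
```

```bash
python3 go.py 0.5572 -0.0892 0.0475;  python3 - <<'E'
from rig import imaging
from h import *
d=imaging.get_image("wrist"); cv2.imwrite("pics/w7.png",d["image"][:,:,::-1])
print("wide",rim(d,(.557,-.088),.026,.06))
E
```

```text
t 17.15 pos [ 0.5557 -0.0905  0.1116] w 0.0358 F [-0.5  0.3  0.3]
tool delta mm [-1.3  1.7 64.1] tilt(rotvec to vertical, tool) [-0.0005 -0.004   0.    ] jawdir [ 0.346  0.938 -0.   ] q [-0.28  0.35  1.71 -0.    1.08 -1.5 ]
wide (array([ 0.55674956, -0.08750951]), np.float64(0.060016873171618294), np.float64(0.028120063779620688))
```

View pics/w7.png

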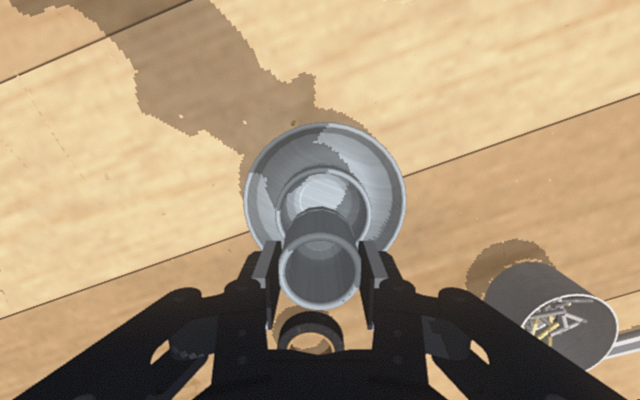

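The small cap (320,270) sits over the mid cap (325,205), and the tin (565,335) is untouched. Lowering in stages.

>>> apply_moves --moves '[0.03, 0, 0, 0.004, 0, -0.001, 0, 0.03, 0, 0.001, 0.006, 0, -0.001, 0, 0.03, 0, 0.001, 0.007, 0, -0.001, 0, 0.03, 0, 0, 0.006, 0, 0, 0, 0.03, 0, 0, 0.004, 0, 0, 0, 0.03, 0, 0, 0.002, 0, 0, 0, 0.03, 0, 0, 0.001, 0, 0, 0, 0.03, 0, 0, 0, 0, 0, 0]'

```text
clock: 17.87
position: [0.5555, -0.0893, 0.0772]
ee_rot: [-0.001, 0.177, 0.984, -0.0]
contact_force: [0.1, 0.5, -0.4]
width: 0.0359
```

```bash
python3 go.py 0.5572 -0.0892 0.0475
```

```text
t 17.87 pos [ 0.5555 -0.0893  0.0772] w 0.0359 F [ 0.1  0.5 -0.4]
tool delta mm [-1.6  0.7 29.7] tilt(rotvec to vertical, tool) [-0.0009 -0.0028  0.    ] jawdir [ 0.348  0.938 -0.001] q [-0.28  0.39  1.75 -0.    1.   -1.5 ]
```

>>> apply_moves --moves '[0.03, -0.001, 0, 0.003, 0, -0.001, 0, 0.03, -0.0005, 0, 0.005, 0, -0.001, 0, 0.03, 0, 0, 0.005, 0, 0, 0, 0.03, 0, 0, 0.004, 0, 0, 0, 0.03, 0, 0, 0.003, 0, 0, 0, 0.03, 0, 0, 0.001, 0, 0, 0, 0.03, 0, 0, 0, 0, 0, 0, 0.03, 0, 0, 0, 0, 0, 0]'

```text
clock: 18.53
position: [0.5575, -0.09, 0.0541]
ee_rot: [0.0, 0.177, 0.984, -0.0]
contact_force: [-0.2, 0.4, -1.4]
width: 0.0363
```

```bash
python3 go.py 0.5572 -0.0892 0.0475
```

```text
t 18.53 pos [ 0.5575 -0.09    0.0541] w 0.0363 F [-0.2  0.4 -1.4]
tool delta mm [0.6 0.6 6.6] tilt(rotvec to vertical, tool) [-0.0009  0.0002  0.    ] jawdir [ 0.348  0.938 -0.001] q [-0.28  0.41  1.78 -0.    0.95 -1.5 ]
```

>>> apply_moves --moves '[0.03, 0, 0, 0.001, 0, 0, 0, 0.03, 0, 0, 0.0015, 0, 0, 0, 0.03, 0, 0, 0.0015, 0, 0, 0, 0.03, 0, 0, 0.001, 0, 0, 0, 0.03, 0, 0, 0.0005, 0, 0, 0, 0.03, 0, 0, 0, 0, 0, 0, 0.03, 0, 0, 0, 0, 0, 0, 0.03, 0, 0, 0, 0, 0, 0]'

```text
clock: 19.2
position: [0.5581, -0.0901, 0.0487]
ee_rot: [0.001, 0.177, 0.984, -0.001]
contact_force: [-0.1, -0.5, -0.4]
width: 0.0362
```

```bash
python3 go.py 0.5572 -0.0892 0.0475
```

```text
t 19.2 pos [ 0.5581 -0.0901  0.0487] w 0.0362 F [-0.1 -0.5 -0.4]
tool delta mm [1.1 0.6 1.2] tilt(rotvec to vertical, tool) [-0.0007  0.0018  0.    ] jawdir [ 0.348  0.938 -0.001] q [-0.28  0.42  1.78 -0.    0.93 -1.5 ]
```

>>> apply_moves --moves '[0.03, 0.0005, 0, 0.001, 0, 0.001, 0, 0.03, 0, 0, 0.0005, 0, 0, 0, 0.03, 0, 0, 0.0005, 0, 0, 0, 0.03, 0, 0, 0, 0, 0, 0, 0.03, 0, 0, 0, 0, 0, 0, 0.03, 0, 0, 0, 0, 0, 0, 0.03, 0, 0, 0, 0, 0, 0, 0.03, 0, 0, 0, 0, 0, 0]'

```text
clock: 19.87
position: [0.558, -0.0901, 0.0471]
ee_rot: [0.001, 0.177, 0.984, -0.001]
contact_force: [-0.2, -0.2, -0.3]
width: 0.0363
```

```bash
python3 go.py 0.5572 -0.0892 0.0475; python3 - <<'E'
from rig import manip,imaging
for i in range(3):
    imaging.get_image("top"); s=manip.get_state(); print(s["contact_force"].round(2),s["position"].round(4))
E
```

```text
t 19.87 pos [ 0.558  -0.0901  0.0471] w 0.0363 F [-0.2 -0.2 -0.3]
tool delta mm [ 1.1  0.6 -0.4] tilt(rotvec to vertical, tool) [-0.0007  0.002   0.    ] jawdir [ 0.348  0.938 -0.001] q [-0.28  0.42  1.79 -0.    0.93 -1.5 ]
[-0.11  0.15 -0.59] [ 0.558  -0.0901  0.0471]
[-0.01 -0.   -0.95] [ 0.558  -0.0901  0.0471]
[ 0.56  0.24 -0.88] [ 0.558  -0.0901  0.0471]
```

>>> apply_moves --moves '[0.03, 0, 0, 0.001, 0, 0, 0, 0.03, 0, 0, 0.0005, 0, 0, 0, 0.03, 0, 0, 0, 0, 0, 0, 0.03, 0, 0, 0, 0, 0, 0, 0.03, 0, 0, 0, 0, 0, 0, 0.03, 0, 0, 0, 0, 0, 0, 0.03, 0, 0, 0, 0, 0, 0, 0.03, 0, 0, 0, 0, 0, 0]'

```text
clock: 20.68
position: [0.5588, -0.0905, 0.0471]
ee_rot: [0.002, 0.177, 0.984, -0.001]
contact_force: [0.2, -1.2, 0.7]
width: 0.0361
```

```bash
python3 go.py 0.5572 -0.0892 0.0475; python3 - <<'E'
from rig import manip,imaging
from h import *
for i in range(4):
    d=imaging.get_image("scene"); s=manip.get_state(); print(s["contact_force"].round(2),s["position"].round(4))
cv2.imwrite("pics/s8.png",cv2.resize(d["image"][160:280,250:430,::-1],None,fx=4,fy=4))
E
```

```text
t 20.68 pos [ 0.5588 -0.0905  0.0471] w 0.0361 F [ 0.2 -1.2  0.7]
tool delta mm [ 1.9  0.7 -0.4] tilt(rotvec to vertical, tool) [-0.0009  0.0042  0.    ] jawdir [ 0.348  0.938 -0.001] q [-0.28  0.42  1.79 -0.    0.93 -1.5 ]
[ 0.49 -0.89  1.27] [ 0.5588 -0.0905  0.0471]
[-0.42 -0.39 -0.02] [ 0.5588 -0.0905  0.0471]
[0.12 0.25 1.08] [ 0.5588 -0.0905  0.0471]
[0.51 0.56 1.81] [ 0.5588 -0.0905  0.0471]
```

View pics/s8.png

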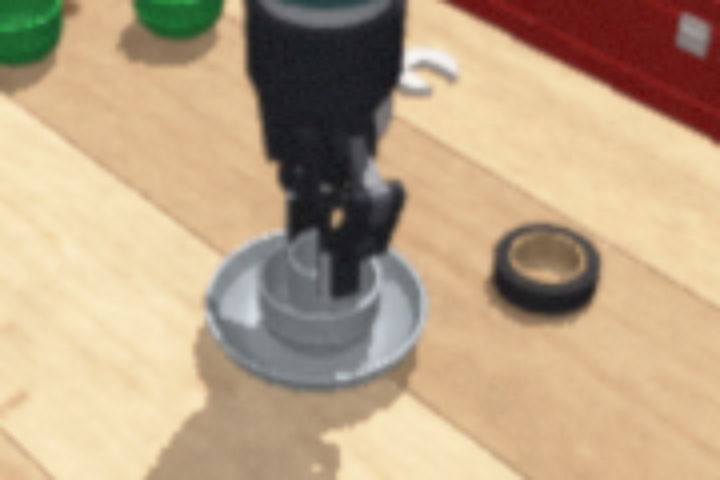

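Contact at TCP z = 0.0471, 7.6 mm above its bench grasp height against 8 mm expected, and the force has reversed: seated. Releasing.

>>> apply_moves --moves '[0.042, 0, 0, 0, 0, 0, 0, 0.048, 0, 0, 0, 0, 0, 0, 0.054, 0, 0, 0, 0, 0, 0, 0.056, 0, 0, -0.002, 0, 0, 0, 0.056, 0, 0, -0.006, 0, 0, 0, 0.056, 0, 0, -0.012, 0, 0, 0, 0.056, 0, 0, -0.018, 0, 0, 0, 0.056, 0, 0, -0.022, 0, 0, 0]'

```text
clock: 21.55
position: [0.5548, -0.0892, 0.1047]
ee_rot: [-0.004, 0.177, 0.984, -0.0]
contact_force: [0.9, -0.5, 0.0]
width: 0.0562
```

>>> apply_moves --moves '[0.056, 0, 0, -0.025, 0, 0, 0, 0.056, 0, 0, -0.03, 0, 0, 0, 0.056, 0.01, 0.01, -0.02, 0, 0, 0, 0.056, 0.02, 0.02, 0, 0, 0, 0, 0.056, 0.02, 0.025, 0, 0, 0, 0, 0.056, 0.015, 0.02, 0, 0, 0, 0, 0.056, 0.005, 0.01, 0, 0, 0, 0, 0.056, 0, 0, 0, 0, 0, 0]'

```text
clock: 22.22
position: [0.5226, 0.0158, 0.1939]
ee_rot: [0.005, 0.179, 0.984, -0.0]
contact_force: [0.3, -0.6, 0.3]
width: 0.056
```

```bash
python3 go.py 0.5572 -0.0892 0.0475; python3 - <<'E'
from rig import manip,imaging
from h import *
t=imaging.get_image("top"); s=imaging.get_image("scene"); w=imaging.get_image("wrist")
for n,d in (("top",t),("scene",s),("wrist",w)):
  for nm,c,h,r in (("wide",(.5562,-.0872),.026,.06),("mid",(.557,-.089),.044,.033),("small",(.5575,-.09),.060,.019),("tin",(.7057,.0482),.052,.037)):
    try:
        k=rim(d,c,h,r); print(n,nm,k[0].round(4),k[1].round(4),k[2].round(4))
    except Exception as e: print(n,nm,"x")
a=cv2.resize(t["image"][130:260,180:440,::-1],(780,390)); b=cv2.resize(s["image"][140:280,240:440,::-1],(300,210)); 
cv2.imwrite("pics/t9.png",a); cv2.imwrite("pics/s9.png",cv2.resize(s["image"][140:290,240:440,::-1],None,fx=3.5,fy=3.5))
E
```

```text
t 22.22 pos [0.5226 0.0158 0.1939] w 0.056 F [ 0.3 -0.6  0.3]
tool delta mm [-67.8 -86.3 147. ] tilt(rotvec to vertical, tool) [0.0009 0.0102 0.    ] jawdir [0.351 0.936 0.001] q [-0.1   0.22  1.68 -0.    1.23 -1.31]
top wide [ 0.5561 -0.0885] 0.0589 0.0273
top mid [ 0.5571 -0.0886] 0.033 0.0463
top small [ 0.5587 -0.092 ] 0.0185 0.0609
top tin [0.7079 0.048 ] 0.0359 0.051
scene wide [ 0.5532 -0.0895] 0.0606 0.0326
scene mid [ 0.5521 -0.0934] 0.0352 0.0505
scene small [ 0.554  -0.0953] 0.0214 0.0599
scene tin [0.7005 0.0435] 0.04 0.0506
wrist wide [ 0.5572 -0.0877] 0.0603 0.0297
wrist mid [ 0.5568 -0.0878] 0.0341 0.0479
wrist small [ 0.5602 -0.0889] 0.022 0.0621
wrist tin [0.7014 0.0414] 0.0314 0.0533
```

View pics/t9.png

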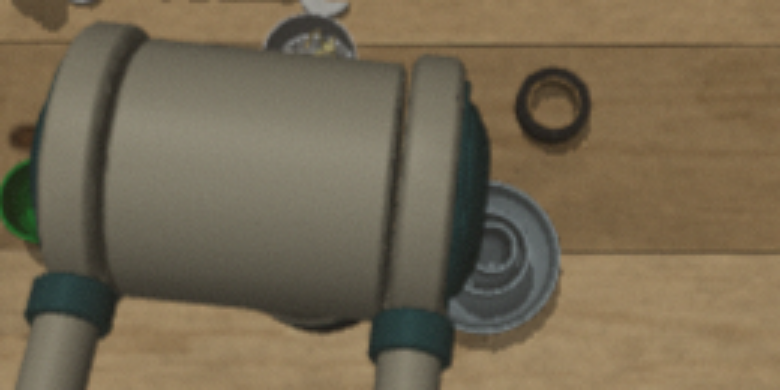

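View pics/s9.png

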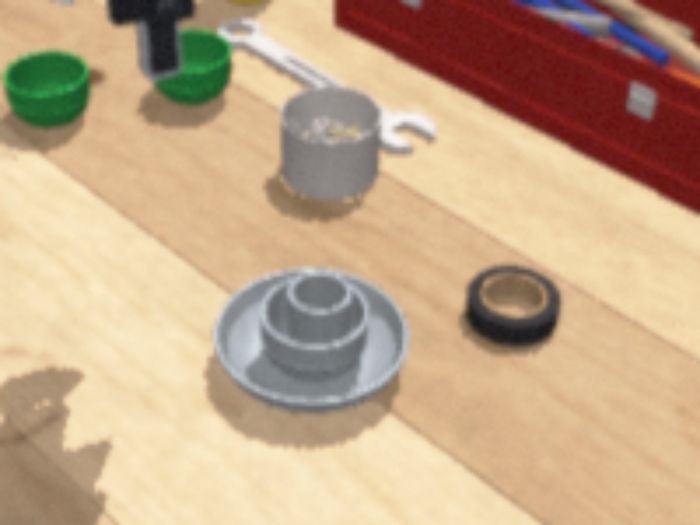

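The scene view shows three concentric level rims: small (320,293), mid (315,320), wide (312,338). The tin and green cups are where they were. One wrist close-up to check the small cap isn't leaning.

```bash
python3 - <<'E'
from rig import manip,imaging
from h import *
s=imaging.get_image("wrist"); 
u,v=map(int,proj(s,[.558,-.09,.05])); print(u,v)
v0=max(0,v-60);u0=max(0,u-80)
cv2.imwrite("pics/w9.png",cv2.resize(s["image"][v0:v0+120,u0:u0+160,::-1],None,fx=4,fy=4))
for n in("wrist","scene"):
  P=np.mean([world(imaging.get_image(n)) for _ in range(4)],0)
  r=np.hypot(P[...,0]-(.559 if n=="wrist" else .5545),P[...,1]+(.0905 if n=="wrist" else .0945))
  m=(r<.022)&(P[...,2]>.054)&(P[...,2]<.068); Q=P[m]
  A=np.c_[Q[:,:2]-Q[:,:2].mean(0),np.ones(len(Q))]
  print(n,len(Q),np.linalg.lstsq(A,Q[:,2],rcond=None)[0].round(3))
E
```

```text
233 252
wrist 269 [-0.067 -0.054  0.06 ]
scene 104 [-0.012 -0.005  0.058]
```

View pics/w9.png

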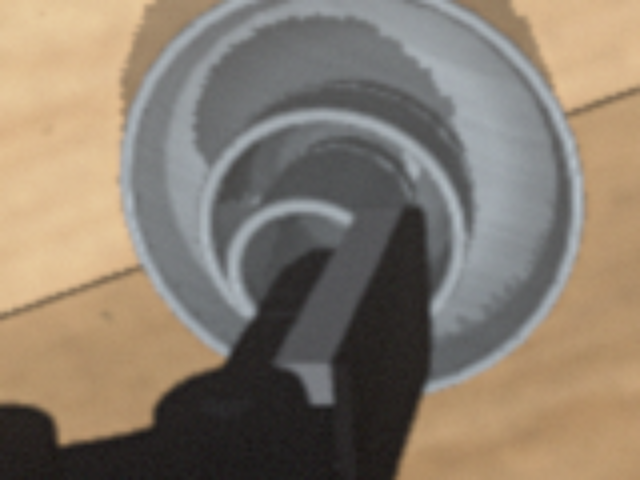

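The finger blocks part of the wrist view, so that plane fit isn't usable. The scene fit gives a rim slope of about 0.01 (under 1°), so the cap is upright. Handing in.

```bash
python3 -c "
from rig import workorder
print(workorder.sign_off())"
```

```text
the job is handed in; nothing more can be done
None
```

The three caps are nested where the wide cap stands, all mouth up. I lowered the grey mid cap into the wide one until it touched, then the small cap into the mid one, and handed in at about 23 s on the robot clock with the gripper clear.

**Checks that agreed**
- **Seating heights:** the mid cap seated 4.0 mm above its bench height (4 mm expected) and the small cap 7.6 mm above (8 mm expected). Contact forces at both seatings were under 2 N.
- **Final positions:** in the last top view, the mid and small rims stand at about 46 and 61 mm (44 and 60 expected). The wide cap's centre is within about 1.5 mm of where it started, which is camera accuracy.
- **Uprightness:** the scene camera puts the small cap's rim less than 1° from level. It sits about 3 mm off the mid cap's axis.
- **Bystanders:** the screw tin and both green look-alikes appear unmoved.

**Checks that disagreed**
- The wrist camera's levelness fit gave about 5°, but the finger blocked part of that view, so I discarded it.
- The arm partly hid the nest and the tin in the last top view.
- The scene camera reads several millimetres off the top view, and did so from the start.

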